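# Load the cruet carrier and hold it up level

### The arm

A 6-joint arm with a two-finger parallel gripper is mounted at the origin on a cart in front of the work surface, level with it; the furniture and walls round the work are solid. World frame = base frame: x ahead of the robot, y to its left, z up, the work surface at z = 0. Lengths are in mm, angles in rad, forces in N, time in s.
With the tool pointing down it reaches from about 425 to 950 mm from the base axis. Payload 14.7 kg.
Tool frame: the origin (TCP) lies at the very end of the fingers, on their centre line; the grasp point (between the pads) lies manip.grip_depth behind it (manip.grip_depth is the distance from the TCP to the grasp point, in mm); z points along the fingers, y is the line along which they close (so a half turn about z gives the same grasp; the last joint's range is limited). The gripper opens to 85 mm and grips with 20 to 120 N. Pads are 22 mm wide; open, the fingers measure 114 mm over their backs; the gripper's body (76 mm by 85 mm) begins 54 mm behind the grasp point. The pads swing forward as they close: fully open they stand 13 mm farther back than shut.
Start: joints at [1.197, 0.48, 1.596, -0, 1.065, -0.047], TCP at [208.635, 615.6, 231.297] pointing down, gripper open.
Joint ranges: [-2.75, 2.75], [-0.82, 2.05], [0.23, 2.67], [-1.56, 4.7], [0.09, 2.69], [-2.92, 2.92]. Speed limits (rad/s): [1.89, 1.89, 2.39, 3.01, 3.01, 3.01].

### API

Orientations are given as a unit quaternion [w, x, y, z].
In Python, from bench import manip gives the robot as it stands.
- The arm moves only by the tool carry_out, never from a script. Its argument "rows" is a list of rows, each a list of 2 entries, a list of its own where there are three numbers: the shift along the tool's x, y, z in m, then the turn, a rotation vector about the tool's x, y, z in rad. In form: [[[tx, ty, tz], [rx, ry, rz]], ...]. A call has exactly 5 rows; each row is the pose to reach, as a shift and turn from the pose commanded when the call began, along the tool's axes at that moment; what a row does not reach only later rows make up. A row lasts 1/8 s, in which the tool goes at most 62.5 mm and 10.7 degrees, less where a joint would pass 70% of its speed; a pose out of reach is approached as far as the arm can. A call with a gripper value outside its range is refused whole. "gripper" is the opening in per cent of the stroke, from 0 (shut) to 100 (fully open), set as the call begins (left out, the last holds). The fingers move at their own pace and stop on an object; the grip force is fixed at half the most. Time passes only in rows, so rows that repeat a pose let the fingers close, or fill a call up. It gives the time, the measured TCP pose, the force, the opening and the grip force at its end, in the units of the state.
- manip.observe(): the state, without advancing time (a new reading comes with each control period).
- manip.get_image(name): name is "side" or "top"; returns a dict with "pixels" (384x512x3 uint8, blue, green, red), "fx", "fy", "cx", "cy" (pixels), "rvec" (rotation vector, rad) and "tvec" (3), from world to camera coordinates, as OpenCV has them. Camera axes: x right, y down, z forward; pixel columns grow to the right and rows downward; lengths in mm; the calibration is good to about 2 mm. A picture is of the moment at which its call begins. There is no depth.
- manip.finish_job(): hands the job in; it is judged then, once.
The state is a dict: "t": time; "joint_pos": joint angles; "joint_velocities": joint speeds; "joint_efforts": joint torques, N m; "ee_pos": TCP position; "tcp_rot": TCP orientation; "force": force on the tool from outside, world axes, zero at the start; "moment": the same for the moment, N m; "grip_width": finger opening in mm; "gripper_force": force on a finger pad.
Only numpy, scipy, OpenCV 4.12 (cv2) and the standard library are available. Lean on these libraries where they do the work, as an engineer would, in place of code of your own. Each camera call takes 0.05 s, during which the arm holds its last target. There are 200 camera calls.

### The job

Stand the loose spice jar with the dark cap upright in the empty hole of the wooden carrier, fully down on the hole's floor beside the salt shaker, and let go of it. Then take the carrier by its handle bar and lift it straight up about 10 cm off the worktop, keeping it level with both jars seated. Finish while still holding it there, steady and level in the air (do not put it down or let go), and leave the tin, the mug and the kitchen timer where they are.

Things in the scene. Friction and masses are not known exactly. Their poses are not given: they have to be found in the camera images.
- carrier: Loose wooden cruet carrier, 0.3 to 0.5 kg: a block 210 (x) x 70 (y) x 34 (z) mm with two round blind holes in its top, 70 mm either side of the middle along its x axis, and a 12 mm steel post rising from the middle to a wooden handle bar. Origin: centre of the underside; z up; x points from the filled hole towards the empty one. It may stand at any yaw.
- handle (a point): Centre of the carrier's handle bar, 165 mm above the underside, over the middle of the block. The bar is 80 mm long along the carrier's y axis, 16 mm wide along its x axis and 22 mm tall, with flat upright sides, its underside 154 mm above the carrier's underside; pinch it across its width at the middle. Axes as the carrier's.
- empty_bore (a point): Centre of the mouth of the carrier's empty hole, 70 mm along the carrier's +x axis from its middle, level with the block's top (34 mm up). Hole 48 mm in diameter, 26 mm deep, so its floor is 8 mm above the carrier's underside. Axes as the carrier's.
- full_bore (a point): Centre of the mouth of the carrier's other hole, 70 mm along the carrier's -x axis, same size, in which the salt shaker stands from the start.
- jar_mid (a point): Centre (half-way up, 52 mm above its foot) of the loose spice jar, a round upright glass jar with a dark brown cap: 41 mm in diameter, 105 mm tall, the top 21 mm being the cap, 0.08 to 0.15 kg. It stands upright on the worktop; grip it by the cap or just below. Its yaw does not matter; z up.
- shaker_mid (a point): Centre (half-way up, 45 mm above its foot) of the salt shaker, a round glass shaker with a grey domed cap, 44 mm in diameter, 90 mm tall, about 0.1 kg, standing in the carrier's full hole.
- tin: Bystander: food tin, 57 mm in diameter, 72 mm tall; origin: centre of its underside. It and the spice jar swap places from start to start.
- mug: Bystander: white mug with a handle, about 82 x 114 x 91 mm; origin: centre of its underside.
- timer: Bystander: round wind-up kitchen timer, 62 mm in diameter, 46 mm tall; origin: centre of its underside.
Things that resemble listed ones, but are neither listed nor needed, are in the scene too. Leave any green or yellow look-alike of the part that bears shaker_mid alone.

How it is judged:
By the outcome, as a careful person would: the job done as asked, in the order asked, and still so for the second after the job is handed in, while the arm keeps its last pose, push and grip.
It also fails if it takes over 51 s, if anything falls off the work surface, if the arm or the gripper's body presses on something with over 40 N, if the wrist force passes 120 N, or if a joint passes its speed limit or range.

## Working session

There is one attempt and no reset: what is moved stays moved. The work goes in short steps, Python scripts to look and compute and a tool call to move; the robot and the scene stay as the last step left them, time stands still between calls to the robot, and variables do not carry over. Pictures are saved under pics/ and viewed, at most 12 in all, crops included, and the job is handed in when it is done.

Besides the shell and the picture viewer there is one more tool, called after "Request:" as name(argument=value, ...), one argument or row to a line, values as JSON. carry_out: Moves the arm, as the interface text tells. Its arguments: {"type":"object","properties":{"rows":{"type":"array","items":{"type":"array"}},"gripper":{"type":"number"}},"required":["rows"]}

```bash
mkdir -p pics; python3 - <<'E'
from bench import manip
import cv2,json,numpy as np
for n in("top","side"):
    d=manip.get_image(n); cv2.imwrite(f"pics/{n}0.png",d["pixels"])
    R=cv2.Rodrigues(np.array(d["rvec"],float))[0]
    print(n,d["fx"],d["cx"],d["cy"],(-R.T@np.array(d["tvec"],float).ravel()).round(),R.round(2).tolist())
print(manip.grip_depth,manip.observe())
E
```

```text
top 490.64670341091704 252.3381803655458 184.78907436904572 [ 321. -227. 1410.] [[-0.02, -1.0, -0.02], [-0.99, 0.02, -0.14], [0.14, 0.02, -0.99]]
side 481.8692952517717 262.66858573799215 190.387558301344 [  642. -1061.  1174.] [[0.99, 0.14, -0.0], [0.1, -0.76, -0.64], [-0.09, 0.63, -0.77]]
18.700000000000003 {'t': 0.1, 'joint_pos': array([ 1.19742353e+00,  4.80772158e-01,  1.59679964e+00, -3.93691857e-05,
        1.06510509e+00, -4.65844568e-02]), 'joint_velocities': array([ 0.00092591,  0.0001794 , -0.00040377,  0.00078486, -0.00034697,
       -0.00062823]), 'joint_efforts': array([ 1.21856403e-03, -9.52250934e+01, -4.31037998e+01, -1.45501667e-04,
        5.16684435e-03,  6.20503192e-05]), 'ee_pos': array([208.50118568, 615.26601949, 230.73878423]), 'tcp_rot': array([-9.61602472e-05,  1.62658656e-01,  9.86682253e-01, -5.33795597e-04]), 'force': array([-0.14550166, -0.2547752 ,  0.03876278]), 'moment': array([-0.04261205,  0.02294482, -0.01678001]), 'gripper_force': 0.0, 'grip_width': 85.19238061849863}
```

View pics/top0.png

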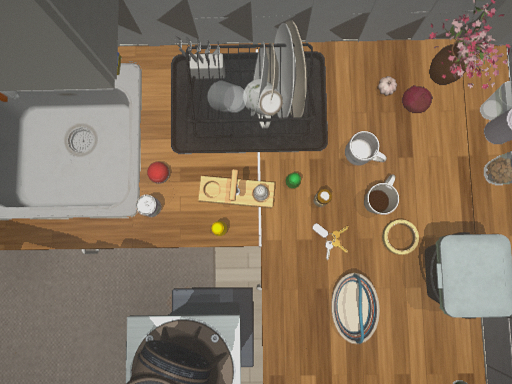

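View pics/side0.png

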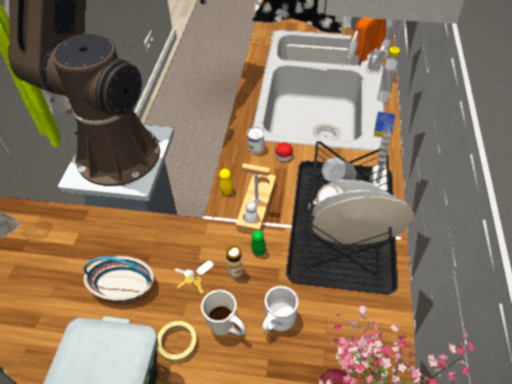

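```bash
python3 - <<'E'
import cv2,numpy as np
t=cv2.imread("pics/top0.png")[140:240,130:340]; s=cv2.imread("pics/side0.png")[120:290,210:310]
a=cv2.resize(t,None,fx=3.7,fy=3.7,interpolation=2)[:, :780]
cv2.imwrite("pics/c1.png",a); cv2.imwrite("pics/c2.png",cv2.resize(s,None,fx=3.5,fy=3.5,interpolation=2))
E
```

```text
(no output)
```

View pics/c1.png

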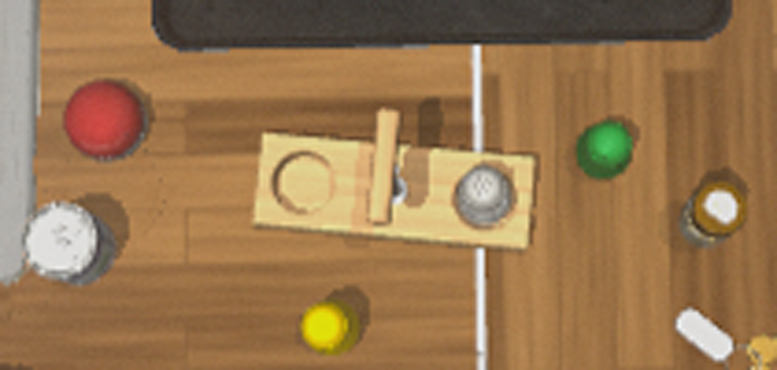

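View pics/c2.png

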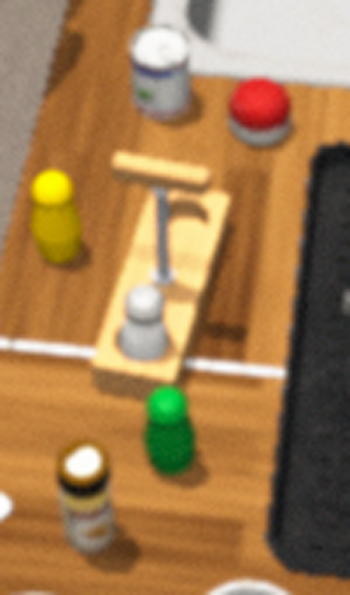

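```bash
cat > h.py <<'E'
from bench import manip
import cv2,numpy as np
from scipy.spatial.transform import Rotation as Ro
def cast(d,uv,z):
    R=cv2.Rodrigues(np.array(d["rvec"],float))[0];c=-R.T@np.array(d["tvec"],float).ravel()
    r=R.T@np.array([(uv[0]-d["cx"])/d["fx"],(uv[1]-d["cy"])/d["fy"],1]);return c+r*(z-c[2])/r[2]
def proj(d,p):
    K=np.array([[d["fx"],0,d["cx"]],[0,d["fy"],d["cy"]],[0,0,1.]])
    return cv2.projectPoints(np.array([p],float),np.array(d["rvec"],float),np.array(d["tvec"],float),K,None)[0].ravel()
def totool(target,o=None):
    o=o or manip.observe();q=o["tcp_rot"];R=Ro.from_quat(np.r_[q[1:],q[0]])
    return R.inv().apply(np.array(target)-o["ee_pos"])/1000,R
E
python3 - <<'E'
from h import *
t=manip.get_image("top");s=manip.get_image("side")
T=lambda x,y:(x/3.7+130-.4,y/3.7+140-.4)
S=lambda x,y:(x/3.5+210-.4,y/3.5+120-.4)
C=[cast(t,T(*p),34)[:2] for p in((264,133),(536,156),(528,248),(253,225))]
print("corners",np.round(C,1).tolist(),"mid",np.mean(C,0).round(1))
e=(C[0]+C[3]-C[1]-C[2])/2;print("len",np.linalg.norm(e),"yaw",np.arctan2(e[1],e[0]))
print("bore rim",cast(t,T(304,183),34))
print("handle top",cast(t,T(384,167),176),"side",cast(s,S(161,167),176))
print("handle ends",cast(t,T(388,112),176),cast(t,T(380,222),176))
print("jar top",cast(t,T(717,207),105),"side",cast(s,S(84,465),105))
print("tin",cast(t,T(62,240),72))
print("green",cast(t,T(605,148),90))
print("yellow",cast(t,T(325,326),90))
print("shaker",cast(t,T(484,186),90), cast(s,S(145,300),90))
o=manip.observe();print(Ro.from_quat(np.r_[o["tcp_rot"][1:],o["tcp_rot"][0]]).as_matrix().round(3))
E
```

```text
corners [[539.8, -56.1], [518.1, -264.7], [447.6, -257.1], [468.8, -47.6]] mid [ 493.6 -156.4]
len 210.120450700407 yaw 1.4687583808365223
bore rim [500.46420123 -86.74717353  34.        ]
handle top [ 492.00340124 -156.31908232  176.        ] side [ 494.78134778 -158.53643216  176.        ]
handle ends [ 530.24468715 -159.45512462  176.        ] [ 454.07692756 -153.20885673  176.        ]
jar top [ 468.43724007 -392.39842693  105.        ] side [ 470.96609009 -399.45759493  105.        ]
tin [455.96454597  89.73551033  72.        ]
green [ 515.12443903 -313.85478711   90.        ]
yellow [ 388.12966356 -107.34797363   90.        ]
shaker [ 488.5855367  -224.58959523   90.        ] [ 490.44432214 -227.79633914   90.        ]
[[-0.947  0.321 -0.   ]
 [ 0.321  0.947 -0.001]
 [ 0.    -0.001 -1.   ]]
```

Request:
carry_out(
  rows=[
    [[-0.045,-0.031,-0.018],[0,0,0.15]],
    [[-0.09,-0.062,-0.036],[0,0,0.3]],
    [[-0.135,-0.093,-0.054],[0,0,0.45]],
    [[-0.18,-0.124,-0.072],[0,0,0.6]],
    [[-0.225,-0.155,-0.09],[0,0,0.75]],
  ],
  gripper=100,
)

```text
t: 0.82
ee_pos: [372.7, 395.0, 321.9]
tcp_rot: [0.0, 0.515, 0.857, 0.0]
force: [1.6, -0.1, 0.2]
grip_width: 85.5
gripper_force: 0.0
```

```bash
cat >> h.py <<'E'
def plan(target,yawdeg):
    v,R=totool(target); y=R.as_matrix()[:,1]; a=np.degrees(np.arctan2(y[1],y[0]))
    # desired: tool straight down, tool y at yawdeg
    c,s_=np.cos(np.radians(yawdeg)),np.sin(np.radians(yawdeg))
    yy=np.array([c,s_,0]);zz=np.array([0,0,-1.]);D=Ro.from_matrix(np.c_[np.cross(yy,zz),yy,zz])
    print("at",manip.observe()["ee_pos"].round(1),"yaw",a.round(2),"shift",v.round(4),"turn",(R.inv()*D).as_rotvec().round(4),"t",manip.observe()["t"])
E
python3 -c "
from h import *
plan((470,-80,320),-5.8);plan((470,-395,300),-5.8)"
```

```text
at [372.7 395.  321.9] yaw 28.03 shift [-0.465  -0.1374  0.0019] turn [ 1.000e-04 -0.000e+00  5.904e-01] t 0.825
at [372.7 395.  321.9] yaw 28.03 shift [-0.7431 -0.2854  0.0219] turn [ 1.000e-04 -0.000e+00  5.904e-01] t 0.825
```

Request:
carry_out(
  rows=[
    [[-0.055,-0.016,0],[0,0,0.12]],
    [[-0.11,-0.032,0],[0,0,0.24]],
    [[-0.165,-0.048,0],[0,0,0.36]],
    [[-0.22,-0.064,0],[0,0,0.48]],
    [[-0.275,-0.08,0],[0,0,0.59]],
  ],
)

```text
t: 1.45
ee_pos: [432.0, 114.8, 321.4]
tcp_rot: [0.0, 0.741, 0.671, 0.0]
force: [-0.2, 0.4, 0.9]
grip_width: 85.4
gripper_force: 0.0
```

```bash
python3 -c "
from h import *
plan((470,-395,260),-5.8)"
```

```text
at [432.  114.8 321.4] yaw -5.7 shift [-0.5035  0.0885  0.0614] turn [ 0.0005 -0.0001  0.0017] t 1.45
```

Request:
carry_out(
  rows=[
    [[-0.055,0.01,0],[0,0,0]],
    [[-0.11,0.02,0],[0,0,0]],
    [[-0.165,0.03,0],[0,0,0]],
    [[-0.22,0.04,0],[0,0,0]],
    [[-0.275,0.05,0],[0,0,0]],
  ],
)

```text
t: 2.08
ee_pos: [455.2, -163.9, 321.4]
tcp_rot: [0.0, 0.74, 0.672, 0.0]
force: [0.8, 0.8, 0.5]
grip_width: 85.5
gripper_force: 0.0
```

Request:
carry_out(
  rows=[
    [[-0.05,0.008,0.012],[0,0,0]],
    [[-0.1,0.016,0.024],[0,0,0]],
    [[-0.15,0.024,0.036],[0,0,0]],
    [[-0.2,0.032,0.048],[0,0,0]],
    [[-0.228,0.038,0.06],[0,0,0]],
  ],
)

```text
t: 2.7
ee_pos: [471.0, -395.0, 260.6]
tcp_rot: [0.0, 0.741, 0.672, -0.0]
force: [-0.2, 0.7, -0.2]
grip_width: 85.8
gripper_force: 0.0
```

```bash
python3 -c "
from h import *
plan((470,-395,70),-5.8)
t=manip.get_image('top')['pixels'][140:260,250:410];s=manip.get_image('side')['pixels'][180:300,160:320]
cv2.imwrite('pics/j1.png',cv2.resize(np.vstack([t,s]),None,fx=2.4,fy=2.4,interpolation=2))
"
```

```text
at [ 471.  -395.   260.6] yaw -5.58 shift [-1.000e-04 -1.000e-03  1.906e-01] turn [-0.0001  0.0002  0.0038] t 2.7
```

View pics/j1.png

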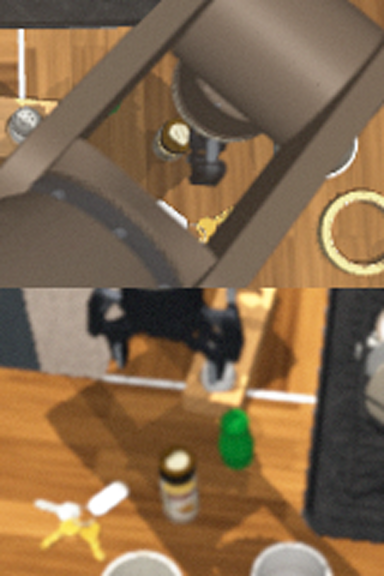

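Request:
carry_out(
  rows=[
    [[0.001,-0.001,0.035],[0,0,0]],
    [[0.001,-0.001,0.08],[0,0,0]],
    [[0.001,-0.001,0.125],[0,0,0]],
    [[0.001,-0.001,0.165],[0,0,0]],
    [[0.001,-0.001,0.188],[0,0,0]],
  ],
)

```text
t: 3.42
ee_pos: [469.8, -390.1, 71.6]
tcp_rot: [-0.001, 0.74, 0.673, -0.0]
force: [-0.3, -0.9, -0.3]
grip_width: 85.2
gripper_force: 0.0
```

Request:
carry_out(
  rows=[
    [[0,0,0],[0,0,0]],
    [[0,0,0],[0,0,0]],
    [[0,0,0],[0,0,0]],
    [[0,0,0],[0,0,0]],
    [[0,0,0],[0,0,0]],
  ],
  gripper=0,
)

```text
t: 4.05
ee_pos: [471.0, -392.0, 75.0]
tcp_rot: [0.001, 0.74, 0.672, 0.0]
force: [-1.4, 1.4, 5.6]
grip_width: 39.1
gripper_force: 59.6
```

Request:
carry_out(
  rows=[
    [[0,0,0],[0,0,0]],
    [[0,0,0],[0,0,0]],
    [[0,0,0],[0,0,0]],
    [[0,0,0],[0,0,0]],
    [[0,0,0],[0,0,0]],
  ],
)

```text
t: 4.68
ee_pos: [471.0, -392.0, 75.1]
tcp_rot: [0.001, 0.74, 0.672, 0.0]
force: [-1.1, 0.7, 5.4]
grip_width: 39.4
gripper_force: 59.6
```

Request:
carry_out(
  rows=[
    [[0,0,-0.015],[0,0,0]],
    [[0,0,-0.055],[0,0,0]],
    [[0,0,-0.105],[0,0,0]],
    [[0,0,-0.16],[0,0,0]],
    [[0,0,-0.215],[0,0,0]],
  ],
)

```text
t: 5.3
ee_pos: [470.2, -391.3, 291.9]
tcp_rot: [0.001, 0.74, 0.672, 0.0]
force: [0.7, -0.1, -2.8]
grip_width: 39.3
gripper_force: 60.7
```

```bash
python3 -c "
from h import *
plan((500.6,-87.4,290),-5.8)"
```

```text
at [ 470.2 -391.3  291.9] yaw -5.5 shift [0.3054 0.0011 0.0016] turn [0.0013 0.001  0.0052] t 5.3
```

Request:
carry_out(
  rows=[
    [[0.02,0,0],[0,0,0]],
    [[0.055,0,0],[0,0,0]],
    [[0.095,0,0],[0,0,0]],
    [[0.135,0,0],[0,0,0]],
    [[0.175,0,0],[0,0,0]],
  ],
)

```text
t: 5.92
ee_pos: [486.5, -215.3, 288.4]
tcp_rot: [-0.0, 0.74, 0.672, 0.0]
force: [0.6, -0.6, -1.7]
grip_width: 39.4
gripper_force: 60.7
```

Request:
carry_out(
  rows=[
    [[0.04,0,0],[0,0,0]],
    [[0.08,0.001,0],[0,0,0]],
    [[0.115,0.001,0],[0,0,0]],
    [[0.13,0.001,0],[0,0,0]],
    [[0.13,0.001,0],[0,0,0]],
  ],
)

```text
t: 6.55
ee_pos: [500.4, -87.3, 288.4]
tcp_rot: [0.0, 0.74, 0.673, -0.0]
force: [0.3, 0.4, -2.0]
grip_width: 39.3
gripper_force: 60.7
```

```bash
python3 -c "
from h import *
plan((500.6,-87.4,150),-5.8)
T=manip.get_image('top');S=manip.get_image('side')
t=T['pixels'][110:230,140:300];s=S['pixels'][60:260,180:340]
cv2.imwrite('pics/top2.png',T['pixels']);cv2.imwrite('pics/side2.png',S['pixels'])
a=cv2.resize(t,None,fx=2.4,fy=2.4,interpolation=2);b=cv2.resize(s,None,fx=2.9,fy=2.9,interpolation=2)
c=np.zeros((580,a.shape[1]+b.shape[1],3),np.uint8);c[:a.shape[0],:a.shape[1]]=a;c[:b.shape[0],a.shape[1]:]=b
cv2.imwrite('pics/j2.png',c)
p=manip.observe()['ee_pos']
print(proj(S,p),proj(S,p+[0,0,-72]),proj(S,p+[0,0,9]))
"
```

```text
at [500.4 -87.3 288.4] yaw -5.4 shift [-1.000e-04  2.000e-04  1.384e-01] turn [-0.      0.0001  0.0069] t 6.55
[260.78586741 120.73154502] [260.9489247  139.81030509] [260.7645109  118.23269502]
```

View pics/j2.png

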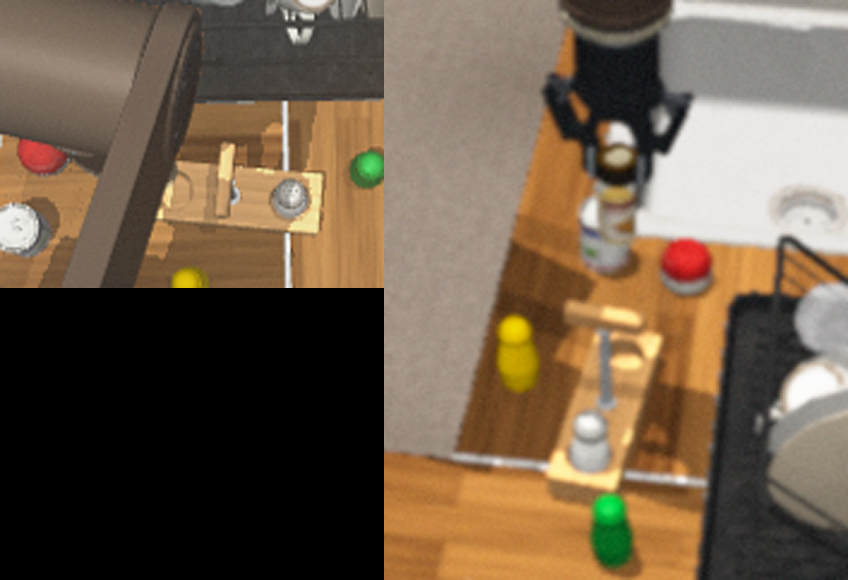

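```bash
python3 -c "
from h import *
S=manip.get_image('side')
im=cv2.imread('pics/side2.png');im0=cv2.imread('pics/side0.png')
def lab(im,x0,x1,y0,y1):
    g=im[y0:y1,x0:x1].astype(float).min(2);m=np.clip(g-120,0,60);yy,xx=np.mgrid[y0:y1,x0:x1]
    return (xx*m).sum()/m.sum(),(yy*m).sum()/m.sum(),g.astype(int)
u,v,g=lab(im,253,270,108,120);print(u,v);print(g)
u0,v0,_=lab(im0,226,243,246,258);print(u0,v0)
for z in(316,320,324):print(cast(S,(u,v),z))
for z in(101,105):print(cast(S,(u0,v0),z))
print('bore',cast(S,((627-384)/2.9+180-.35,353/2.9+60-.35),34),'foot front',cast(S,((617-384)/2.9+180-.35,241/2.9+60-.35),288.4-74))
crop=np.hstack([cv2.resize(im[100:190,225:285],(400,600),interpolation=2),cv2.resize(im0[160:250,230:290],(400,600),interpolation=2)])
cv2.imwrite('pics/j3.png',crop)
"
```

```text
261.0467924528302 110.62566037735849
[[ 21  29  55 107 162 186 195 199 197 203 213 213 177 104  47  21  21]
 [ 29  24  47  90 133 135 119 117 124 139 174 183 154 102  49  22  23]
 [ 30  22  28  46  76  64  62  66  76  87 104 118 104  78  47  26  21]
 [ 36  20  13  28  41  60  93 114 121 116 102  76  64  43  29  24  21]
 [ 34  17  22  49  82 108 135 152 152 151 138 106  61  32  27  28  27]
 [ 30  17  38  86 125 141 155 154 156 154 150 123  74  32  39  48  40]
 [ 31  18  43  93 136 148 149 152 149 149 142 115  64  41  64  72  59]
 [ 29  15  34  78 115 133 144 146 139 133 120  85  40  30  64  87  74]
 [ 36  14  24  41  67  90 106 113 111  92  72  44  20  31  73  87  72]
 [ 29  17  10  12  31  40  52  61  56  47  28  13  16  30  65  87  76]
 [ 30  12  14  15  18  15  19  21  15  12  16   5  14  34  63  79  77]
 [ 28  17  12  19  12   6  15  19  16  13  19   4  23  33  63  79  69]]
233.4937115333155 251.63098742306664
[500.042143   -79.13025577 316.        ]
[500.70171017 -83.70928146 320.        ]
[501.36127734 -88.28830714 324.        ]
[ 469.61045962 -394.51117292  101.        ]
[ 470.25131404 -396.99713752  105.        ]
bore [506.81637253 -85.75602341  34.        ] foot front [499.14462673 -98.70181822 214.4       ]
```

View pics/j3.png

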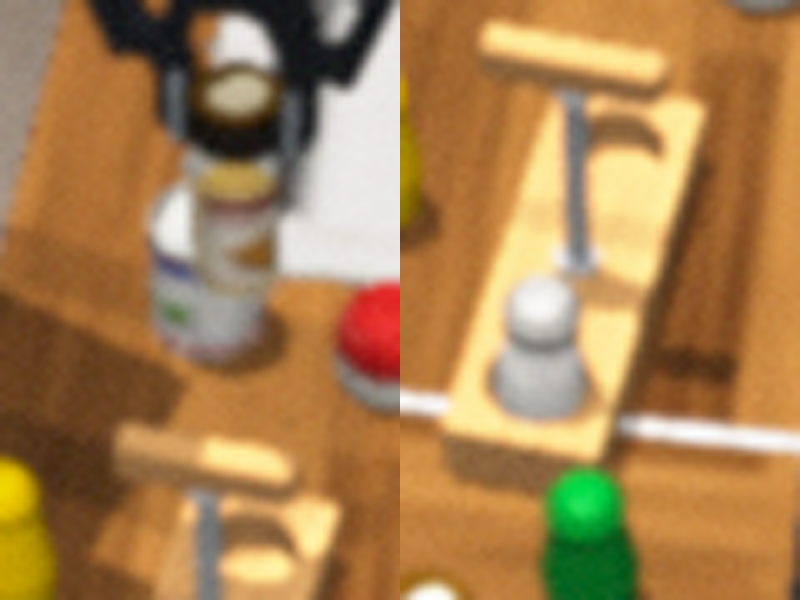

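Request:
carry_out(
  rows=[
    [[0.002,0.002,0.025],[0,0,0]],
    [[0.002,0.002,0.07],[0,0,0]],
    [[0.002,0.002,0.115],[0,0,0]],
    [[0.002,0.002,0.155],[0,0,0]],
    [[0.002,0.002,0.168],[0,0,0]],
  ],
)

```text
t: 7.32
ee_pos: [501.5, -86.8, 118.4]
tcp_rot: [-0.001, 0.741, 0.672, -0.001]
force: [-0.7, 1.4, -0.4]
grip_width: 39.6
gripper_force: 60.7
```

Request:
carry_out(
  rows=[
    [[0,0,0],[0,0,0]],
    [[0,0,0],[0,0,0]],
    [[0,0,0],[0,0,0]],
    [[0,0,0],[0,0,0]],
    [[0,0,0],[0,0,0]],
  ],
)

```text
t: 7.95
ee_pos: [503.0, -86.2, 120.7]
tcp_rot: [0.0, 0.74, 0.672, 0.0]
force: [-0.5, -0.2, -1.5]
grip_width: 39.2
gripper_force: 60.7
```

```bash
python3 -c "
from h import *
print(manip.observe()['ee_pos'])
S=manip.get_image('side');T=manip.get_image('top')
cv2.imwrite('pics/side3.png',S['pixels'])
cv2.imwrite('pics/j4.png',np.hstack([cv2.resize(S['pixels'][130:230,220:290],(420,600),interpolation=2),cv2.resize(T['pixels'][150:230,180:230],(375,600),interpolation=2)]))
"
```

```text
[503.00213978 -86.21376183 120.66365188]
```

View pics/j4.png

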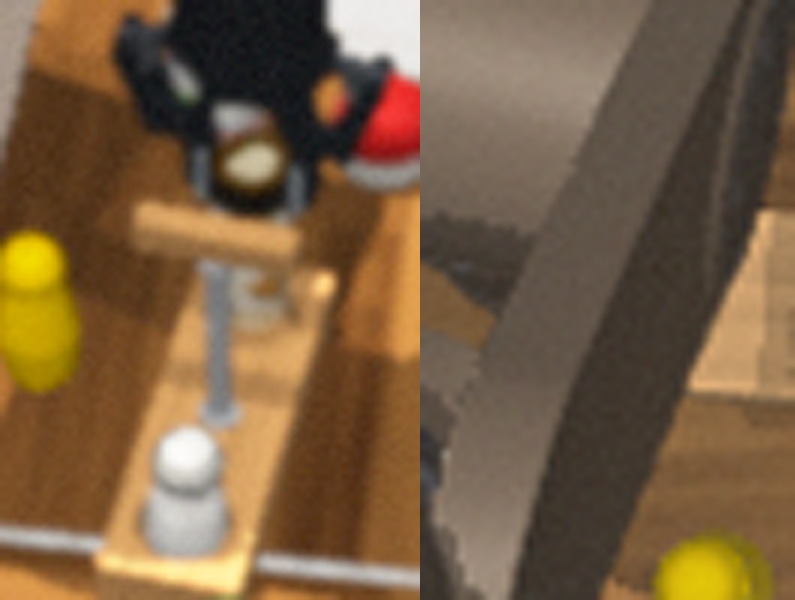

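Request:
carry_out(
  rows=[
    [[0,0,0.004],[0,0,0]],
    [[0,0,0.008],[0,0,0]],
    [[0,0,0.012],[0,0,0]],
    [[0,0,0.015],[0,0,0]],
    [[0,0,0.016],[0,0,0]],
  ],
)

```text
t: 8.68
ee_pos: [502.7, -86.2, 104.0]
tcp_rot: [-0.0, 0.74, 0.672, -0.0]
force: [1.1, -0.2, -0.4]
grip_width: 39.0
gripper_force: 60.7
```

Request:
carry_out(
  rows=[
    [[0,0,0.003],[0,0,0]],
    [[0,0,0.006],[0,0,0]],
    [[0,0,0.009],[0,0,0]],
    [[0,0,0.011],[0,0,0]],
    [[0,0,0.011],[0,0,0]],
  ],
)

```text
t: 9.3
ee_pos: [502.7, -86.2, 93.1]
tcp_rot: [-0.0, 0.74, 0.672, -0.0]
force: [0.4, -0.1, -0.8]
grip_width: 39.0
gripper_force: 60.7
```

Request:
carry_out(
  rows=[
    [[0,0,0.002],[0,0,0]],
    [[0,0,0.004],[0,0,0]],
    [[0,0,0.006],[0,0,0]],
    [[0,0,0.007],[0,0,0]],
    [[0,0,0.007],[0,0,0]],
  ],
)

```text
t: 9.93
ee_pos: [502.8, -86.2, 86.2]
tcp_rot: [-0.0, 0.74, 0.672, -0.0]
force: [-0.3, -0.1, -1.6]
grip_width: 39.0
gripper_force: 60.7
```

In the hole, freely; feel for the floor.

Request:
carry_out(
  rows=[
    [[0,0,0.001],[0,0,0]],
    [[0,0,0.002],[0,0,0]],
    [[0,0,0.003],[0,0,0]],
    [[0,0,0.003],[0,0,0]],
    [[0,0,0.003],[0,0,0]],
  ],
)

```text
t: 10.55
ee_pos: [502.8, -86.2, 83.3]
tcp_rot: [0.0, 0.74, 0.672, -0.0]
force: [0.9, 0.2, -0.8]
grip_width: 39.3
gripper_force: 60.7
```

Request:
carry_out(
  rows=[
    [[0,0,0.001],[0,0,0]],
    [[0,0,0.001],[0,0,0]],
    [[0,0,0.001],[0,0,0]],
    [[0,0,0.001],[0,0,0]],
    [[0,0,0.001],[0,0,0]],
  ],
)

```text
t: 11.18
ee_pos: [502.9, -86.3, 83.0]
tcp_rot: [0.0, 0.74, 0.672, 0.0]
force: [-3.5, 0.8, 14.8]
grip_width: 39.3
gripper_force: 62.8
```

Request:
carry_out(
  rows=[
    [[0,0,0],[0,0,0]],
    [[0,0,0],[0,0,0]],
    [[0,0,0],[0,0,0]],
    [[0,0,0],[0,0,0]],
    [[0,0,0],[0,0,0]],
  ],
  gripper=100,
)

```text
t: 11.8
ee_pos: [502.8, -86.2, 82.2]
tcp_rot: [-0.0, 0.74, 0.672, -0.0]
force: [-0.0, 0.1, -0.7]
grip_width: 85.0
gripper_force: 0.0
```

Request:
carry_out(
  rows=[
    [[0,0,-0.01],[0,0,0]],
    [[0,0,-0.04],[0,0,0]],
    [[0,0,-0.08],[0,0,0]],
    [[0,0,-0.12],[0,0,0]],
    [[0,0,-0.15],[0,0,0]],
  ],
)

```text
t: 12.42
ee_pos: [503.1, -86.2, 234.8]
tcp_rot: [0.001, 0.74, 0.672, 0.001]
force: [0.2, 0.4, -0.8]
grip_width: 85.2
gripper_force: 0.0
```

```bash
python3 -c "
from h import *
plan((495.5,-157,240),84.2)
S=manip.get_image('side')
cv2.imwrite('pics/j5.png',cv2.resize(S['pixels'][110:240,210:310],(462,600),interpolation=2))
"
```

```text
at [503.1 -86.2 234.8] yaw -5.5 shift [-0.0712 -0.0007 -0.0052] turn [ 1.2000e-03  1.6000e-03 -1.5655e+00] t 12.425
```

View pics/j5.png

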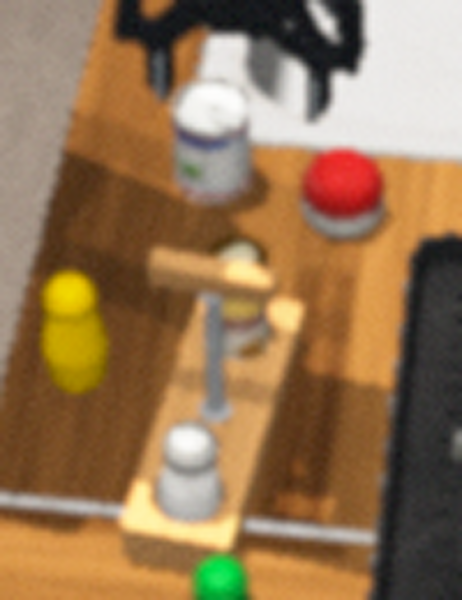

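Request:
carry_out(
  rows=[
    [[-0.015,0,0],[0,0,-0.16]],
    [[-0.03,0,0],[0,0,-0.32]],
    [[-0.045,0,0],[0,0,-0.48]],
    [[-0.06,0,0],[0,0,-0.64]],
    [[-0.071,-0.001,0],[0,0,-0.8]],
  ],
)

```text
t: 13.1
ee_pos: [494.9, -157.3, 232.8]
tcp_rot: [0.0, 0.418, 0.909, -0.0]
force: [0.6, 0.3, -0.1]
grip_width: 85.7
gripper_force: 0.0
```

Request:
carry_out(
  rows=[
    [[0,0,0],[0,0,-0.16]],
    [[0,0,0],[0,0,-0.32]],
    [[0,0,0],[0,0,-0.48]],
    [[0,0,0],[0,0,-0.64]],
    [[0,0,0],[0,0,-0.766]],
  ],
)

```text
t: 13.72
ee_pos: [494.9, -156.8, 232.8]
tcp_rot: [0.0, 0.048, 0.999, -0.0]
force: [0.7, 0.1, -0.2]
grip_width: 85.6
gripper_force: 0.0
```

```bash
python3 -c "
from h import *
S=manip.get_image('side');p=cast(S,(212/4.62+210-.4,(258+2)/4.615+110-.4),176)
print('bar top?',p)
plan((495.5,-157,147),84.2)
"
```

```text
bar top? [ 493.70913719 -153.38858174  176.        ]
at [ 494.9 -156.7  232.7] yaw 84.85 shift [-0.0006 -0.0002  0.0857] turn [-0.0001  0.0002  0.0113] t 13.775
```

Request:
carry_out(
  rows=[
    [[0,0,0.02],[0,0,0.01]],
    [[0,0,0.045],[0,0,0.01]],
    [[0,0,0.07],[0,0,0.01]],
    [[0,0,0.083],[0,0,0.01]],
    [[0,0,0.086],[0,0,0.01]],
  ],
)

```text
t: 14.4
ee_pos: [494.8, -156.7, 146.0]
tcp_rot: [-0.0, 0.056, 0.998, 0.0]
force: [-1.2, -1.1, -0.1]
grip_width: 85.2
gripper_force: 0.0
```

Request:
carry_out(
  rows=[
    [[0,0,0],[0,0,0]],
    [[0,0,0],[0,0,0]],
    [[0,0,0],[0,0,0]],
    [[0,0,0],[0,0,0]],
    [[0,0,0],[0,0,0]],
  ],
  gripper=0,
)

```text
t: 15.02
ee_pos: [495.0, -156.6, 146.4]
tcp_rot: [0.0, 0.055, 0.998, 0.0]
force: [0.8, 3.0, 0.1]
grip_width: 15.2
gripper_force: 60.9
```

Request:
carry_out(
  rows=[
    [[0,0,0],[0,0,0]],
    [[0,0,0],[0,0,0]],
    [[0,0,0],[0,0,0]],
    [[0,0,0],[0,0,0]],
    [[0,0,0],[0,0,0]],
  ],
)

```text
t: 15.65
ee_pos: [495.0, -156.7, 146.4]
tcp_rot: [0.0, 0.055, 0.998, 0.0]
force: [-0.1, 5.0, 3.2]
grip_width: 15.1
gripper_force: 61.4
```

Gripped on the bar (15 mm). Lift gently, straight up.

Request:
carry_out(
  rows=[
    [[0,0,-0.003],[0,0,0]],
    [[0,0,-0.007],[0,0,0]],
    [[0,0,-0.012],[0,0,0]],
    [[0,0,-0.017],[0,0,0]],
    [[0,0,-0.02],[0,0,0]],
  ],
)

```text
t: 16.27
ee_pos: [495.1, -156.9, 166.8]
tcp_rot: [0.0, 0.055, 0.998, -0.0]
force: [-1.1, -0.0, -6.6]
grip_width: 15.0
gripper_force: 59.9
```

```bash
python3 -c "
from h import *
o=manip.observe();print(o['force'],o['moment'],o['ee_pos'])
S=manip.get_image('side')
cv2.imwrite('pics/j6.png',cv2.resize(S['pixels'][110:240,210:310],(462,600),interpolation=2))
"
```

```text
[-1.09987184 -0.03616957 -6.6095938 ] [ 0.00095081 -0.02488499 -0.01087751] [ 495.14752475 -156.88086346  166.77507538]
```

View pics/j6.png

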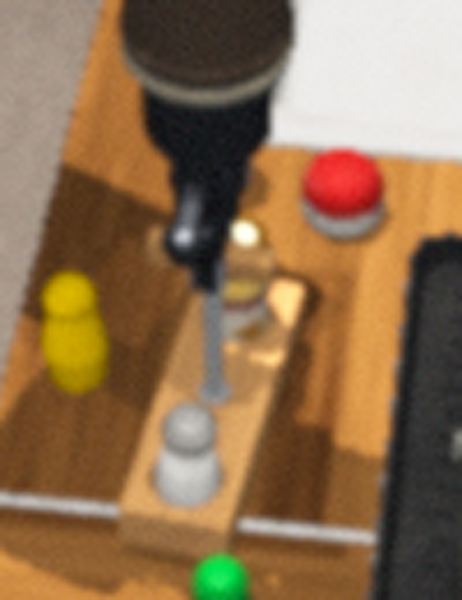

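Request:
carry_out(
  rows=[
    [[0,0,-0.006],[0,0,0]],
    [[0,0,-0.016],[0,0,0]],
    [[0,0,-0.026],[0,0,0]],
    [[0,0,-0.036],[0,0,0]],
    [[0,0,-0.045],[0,0,0]],
  ],
)

```text
t: 16.95
ee_pos: [495.1, -156.8, 212.2]
tcp_rot: [0.0, 0.055, 0.998, -0.0]
force: [0.2, 0.1, -7.2]
grip_width: 15.1
gripper_force: 59.9
```

Request:
carry_out(
  rows=[
    [[0,0,-0.01],[0,0,0]],
    [[0,0,-0.02],[0,0,0]],
    [[0,0,-0.028],[0,0,0]],
    [[0,0,-0.033],[0,0,0]],
    [[0,0,-0.035],[0,0,0]],
  ],
)

```text
t: 17.58
ee_pos: [495.0, -156.8, 246.5]
tcp_rot: [0.0, 0.055, 0.998, -0.0]
force: [0.3, -0.2, -7.2]
grip_width: 15.1
gripper_force: 59.9
```

Request:
carry_out(
  rows=[
    [[0,0,0],[0,0,0]],
    [[0,0,0],[0,0,0]],
    [[0,0,0],[0,0,0]],
    [[0,0,0],[0,0,0]],
    [[0,0,0],[0,0,0]],
  ],
)

```text
t: 18.2
ee_pos: [495.0, -156.8, 246.3]
tcp_rot: [-0.0, 0.055, 0.998, 0.0]
force: [-0.3, -0.1, -6.7]
grip_width: 15.1
gripper_force: 59.9
```

```bash
python3 -c "
from h import *
S=manip.get_image('side')
cv2.imwrite('pics/j7.png',cv2.resize(S['pixels'][90:240,200:310],(440,600),interpolation=2))
"
```

```text
(no output)
```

View pics/j7.png

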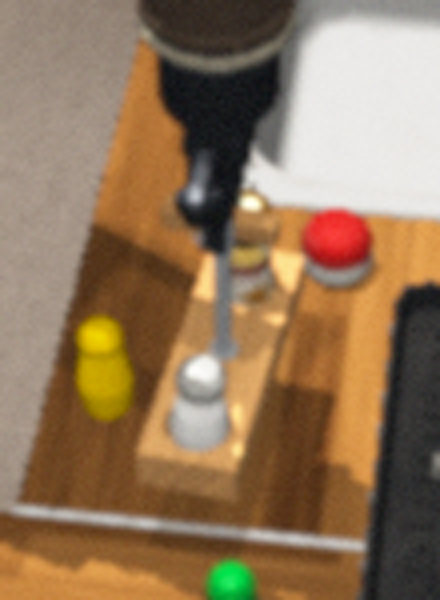

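The picture shows the carrier raised and level: the salt shaker is seated at (200,415) and the spice jar at (253,245). The timer and the look-alikes haven't moved.

```bash
python3 -c "
from bench import manip
print(manip.finish_job())"
```

```text
the job is handed in; nothing more can be done
None
```

The spice jar stands on the floor of the carrier's empty hole, and the job was handed in at about 18 s with the arm holding the carrier level and steady, 10 cm up, both jars seated; nothing else was touched.

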